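Flip the inspection flag of the wire reel to green

TASK

The white wire reel in the inspection rack has passed: with the fingertips, push the flag in front of its bay up and right over its hinge, until it lies fully flat on the far side with its green face up. Leave the other two flags, the parts in the bays and the tools on the bench as they are; nothing is to be picked up.

Things in the scene. Friction and masses are not known exactly. Their poses are not given: they have to be found in the camera images.
- rack: grey inspection rack fixed to the bench, 201 mm deep x 330 wide. Origin on the bench under the line of the three flag hinges; x to the back (away from the robot at yaw 0), y to its left; 6 mm base plate from x = -45 to +156 mm. Three bays with 20 mm high fences behind, centres at x = 111, y = +105 (left), 0, -105 mm (right), one part in each, one hinged flag in front of each
- flag_left (a joint): angle of the left flag (rack y = +105 mm). 0: level on its front posts, free edge towards the robot, orange face up; pi/2: upright; pi: level on its rear posts, towards its bay, green face up. Stops at 0 and pi; starts at 0 to 0.3. Stiff hinge (friction about 0.035 N m, no spring, flag 35 to 70 g): it stays where it is left and does not fall over by itself
- flag_middle (a joint): angle of the middle flag (rack y = 0 mm). 0: level on its front posts, free edge towards the robot, orange face up; pi/2: upright; pi: level on its rear posts, towards its bay, green face up. Stops at 0 and pi; starts at 0 to 0.3. Stiff hinge (friction about 0.035 N m, no spring, flag 35 to 70 g): it stays where it is left and does not fall over by itself
- flag_right (a joint): angle of the right flag (rack y = -105 mm). 0: level on its front posts, free edge towards the robot, orange face up; pi/2: upright; pi: level on its rear posts, towards its bay, green face up. Stops at 0 and pi; starts at 0 to 0.3. Stiff hinge (friction about 0.035 N m, no spring, flag 35 to 70 g): it stays where it is left and does not fall over by itself
- hinge_left (a point): middle of the left flag's hinge axis (along rack y), 52 mm above the bench; rack axes. Hinge cheeks 18 mm deep, 4 mm thick, 61 mm high stand at 39.5 mm on both sides. Rest posts: two thin ones 34 mm before and two 34 mm behind the hinge, else open below; flags are 35 mm apart sideways
- hinge_middle (a point): middle of the middle flag's hinge axis (along rack y), 52 mm above the bench; rack axes. Hinge cheeks 18 mm deep, 4 mm thick, 61 mm high stand at 39.5 mm on both sides. Rest posts: two thin ones 34 mm before and two 34 mm behind the hinge, else open below; flags are 35 mm apart sideways
- hinge_right (a point): middle of the right flag's hinge axis (along rack y), 52 mm above the bench; rack axes. Hinge cheeks 18 mm deep, 4 mm thick, 61 mm high stand at 39.5 mm on both sides. Rest posts: two thin ones 34 mm before and two 34 mm behind the hinge, else open below; flags are 35 mm apart sideways
- lip_left (a point): middle of the top edge of the left flag's lip. The flag is a plate 55 mm long, 70 wide, 3 thick, mid-plane through the hinge axis; along its free edge a 3 mm lip, full width, is bent square to it. At joint 0 the lip stands up, this point 56.5 mm before and 28.5 mm above the hinge, lip front face 58 mm before it; at pi it hangs down behind
- lip_middle (a point): middle of the top edge of the middle flag's lip. The flag is a plate 55 mm long, 70 wide, 3 thick, mid-plane through the hinge axis; along its free edge a 3 mm lip, full width, is bent square to it. At joint 0 the lip stands up, this point 56.5 mm before and 28.5 mm above the hinge, lip front face 58 mm before it; at pi it hangs down behind
- lip_right (a point): middle of the top edge of the right flag's lip. The flag is a plate 55 mm long, 70 wide, 3 thick, mid-plane through the hinge axis; along its free edge a 3 mm lip, full width, is bent square to it. At joint 0 the lip stands up, this point 56.5 mm before and 28.5 mm above the hinge, lip front face 58 mm before it; at pi it hangs down behind
- bay_left (a point): centre of the floor of the left bay, 111 mm behind its flag's hinge, 6 mm above the bench
- bay_middle (a point): centre of the floor of the middle bay, 111 mm behind its flag's hinge, 6 mm above the bench
- bay_right (a point): centre of the floor of the right bay, 111 mm behind its flag's hinge, 6 mm above the bench
- shelf_edge (a point): a point on the lower front edge of the long wooden shelf fixed over the back of the bench; the edge runs along world y at this x, 345 mm above the bench, the whole width of the bench, and the shelf is 50 mm thick there. Keep the wrist in front of it, and draw back towards the robot when leaving
- reel_center (a point): centre of the white wire reel with two flanges, diameter 60 mm, 50 mm high, standing loose in one of the bays (which one changes)
- block_center (a point): centre of the light grey aluminium stop block, 36 x 60 x 22 mm, loose in another bay
- oiler_center (a point): centre of the small cream oil bottle with red nozzle, diameter 34 mm, 95 mm high, loose in another bay
- multimeter: orange multimeter, 170 x 85 x 44 mm, loose on the bench, not part of the job; origin at the centre of its underside
- caliper: steel caliper, 72 x 185 x 10 mm, loose on the bench, not part of the job; origin at the centre of its underside, length along y
- screwdriver: orange screwdriver, 190 mm long, 27 mm thick, loose on the bench, not part of the job; origin at the centre of its underside, length along y
- marker: blue marker pen, 136 mm long, 14 mm thick, loose on the bench, not part of the job; origin at the centre of its underside, length along y
There are look-alikes about, which are no part of the job. Of the things like the part that bears reel_center, leave any that is pink; of the rest the smaller one is meant.

How it is judged:
By the outcome, as a careful person would: the job done as asked, in the order asked, and still so for the second after the job is handed in, with the robot touching nothing.
It also fails if it takes over 42 s, if anything falls off the work surface, if the arm or the gripper's body presses on something with over 40 N, if the wrist force passes 120 N, or if a joint passes its speed limit or range.

ROBOT

A 6-joint arm with a two-finger parallel gripper is mounted at the origin on a cart in front of the work surface, level with it; the furniture and walls round the work are solid. World frame = base frame: x ahead of the robot, y to its left, z up, the work surface at z = 0. Lengths are in m, angles in rad, forces in N, time in s.
With the tool pointing down it reaches from about 0.35 to 0.775 m from the base axis. Payload 5.5 kg.
Tool frame: the origin (TCP) lies between the finger pads; the fingertips stand 17 mm ahead of it and the grasp point (between the pads) lies 2 mm behind it (env.finger_overhang is the distance from the TCP to the fingertips, in m); z points along the fingers, y is the direction in which the jaws open and shut (so a half turn about z gives the same grasp; the last joint's range is limited). The gripper opens to 85 mm and grips with 20 to 120 N. Pads are 22 mm wide; open, the fingers measure 114 mm over their backs; the gripper's body (76 mm by 85 mm) begins 54 mm behind the grasp point. The pads swing forward as they close: fully open they stand 13 mm farther back than shut.
Start: joints at [-1.416, 0.313, 0.046, 1.304, 0, 1.431], TCP at [0.167, -0.55, 0.248] pointing down, gripper open.
Joint ranges: [-2.76, 2.76], [-0.86, 1.69], [-1.03, 1.26], [-2.2, 2.34], [-1.47, 1.5], [-3.14, 3.14]. Speed limits (rad/s): [2.57, 2.57, 3.14, 3.14, 3.14, 3.14].

INTERFACE

Orientations are given as a unit quaternion [w, x, y, z].
In Python, from workcell import env gives the robot as it stands. The module is installed in compiled form; this text tells all that it offers.
- The arm moves only by the tool arm_command, never from a script. Its argument "moves" is a list of rows, each a list of 5 numbers: the closure, from 0 (fully open) to 1 (shut), then the shift along the tool's x, y, z in mm, then the turn about the tool's z in rad. In form: [[fingers, dx, dy, dz, turn], ...]. A call has 1 to 12 rows; each row is the pose to reach, as a shift and turn from the pose commanded when the call began, along the tool's axes at that moment; what a row does not reach only later rows make up. A row lasts 1/10 s, in which the tool goes at most 50 mm and 8.59 degrees, less where a joint would pass 70% of its speed; a pose out of reach is approached as far as the arm can. A call with a gripper value outside its range is refused whole. The fingers move at their own pace and stop on an object; "squeeze" is the grip in N (left out, the last holds). Time passes only in rows, so rows that repeat a pose let the fingers close. It gives the time, the measured TCP pose, the force and the opening at its end, in the units of the state.
- env.get_state(): the state, without advancing time (a new reading comes with each control period).
- env.read_camera(name): name is "scene" or "top" or "wrist"; returns (picture, depth): 384x512x3 uint8, blue, green, red; 384x512 float32, m along the optical axis (not along the pixel's ray), 0 where there is no reading.
- env.get_calibration(name): a dict with "fx", "fy", "cx", "cy" (pixels), "pose" (4x4, takes a point from camera to world coordinates). Camera axes: x right, y down, z forward; pixel columns grow to the right and rows downward; lengths in m; the calibration is good to about 2 mm. A picture is of the moment at which its call begins: read the wrist's pose just before it. get_calibration takes no time and is no camera call; for the wrist camera it gives the pose at the moment of the call.
- env.hand_in(): hands the job in, once; it reports no verdict.
The state is a dict: "clock": time; "joint_pos": joint angles; "qvel": joint speeds; "tau": joint torques, N m; "tcp_pos": TCP position; "orientation": TCP orientation; "wrist_force": force on the tool from outside, world axes, zero at the start; "ft_torque": the same for the moment, N m; "finger_gap": finger opening in m.
Only numpy, scipy, OpenCV 4.12 (cv2) and the standard library are available. Lean on these libraries where they do the work, as an engineer would, in place of code of your own. Each camera call takes 0.05 s, during which the arm holds its last target. There are 200 camera calls.

## Working session

There is one attempt and no reset: what is moved stays moved. The work goes in short steps, Python scripts to look and compute and a tool call to move; the robot and the scene stay as the last step left them, time stands still between calls to the robot, and variables do not carry over. Pictures are saved under pics/ and viewed, about 8 in all and at most 12, crops included, and the job is handed in when it is done.

Besides the shell and the picture viewer there is one more tool, called after "Request:" in YAML: its name, and indented under it one key for each argument. arm_command: Moves the arm, as the interface text tells. Its arguments: {"type":"object","properties":{"moves":{"type":"array","items":{"type":"array","items":{"type":"number"}}},"squeeze":{"type":"number"}},"required":["moves"]}

```bash
mkdir -p pics; cat > h.py <<'E'
import numpy as np, cv2
from workcell import env
def snap(name,tag):
    c=env.get_calibration(name); im,d=env.read_camera(name)
    cv2.imwrite(f"pics/{tag}.png",im); np.savez(f"pics/{tag}.npz",im=im,d=d,P=c["pose"],k=[c["fx"],c["fy"],c["cx"],c["cy"]])
def load(tag):
    z=np.load(f"pics/{tag}.npz"); d=z["d"]; fx,fy,cx,cy=z["k"]; v,u=np.indices(d.shape)
    p=np.stack([(u-cx)/fx*d,(v-cy)/fy*d,d],-1); P=z["P"]
    w=p@P[:3,:3].T+P[:3,3]; w[d==0]=np.nan
    return z["im"],w
E
python3 - <<'E'
from h import *
s=env.get_state(); print(s, env.finger_overhang)
for n in("top","scene"): snap(n,n+"1")
a=cv2.imread("pics/top1.png");b=cv2.imread("pics/scene1.png")
print(env.get_calibration("top"))
E
```

```text
{'clock': 0.0, 'joint_pos': array([-1.41559907e+00,  3.13983392e-01,  4.49860343e-02,  1.30357289e+00,
        2.32921502e-05,  1.43115923e+00]), 'qvel': array([ 0.00108107,  0.00100664,  0.00170386, -0.00027811,  0.00042119,
       -0.00075316]), 'tau': array([-3.07777032e-05, -4.80628145e+01,  2.98531741e+01,  1.94467854e-02,
       -2.32015336e-04, -1.05095333e-05]), 'tcp_pos': array([ 0.16698846, -0.54973214,  0.24742138]), 'orientation': array([-8.87024472e-04,  9.89153364e-01,  1.46883751e-01,  4.74516179e-06]), 'wrist_force': array([-0.05347577,  0.06317681, -0.64973666]), 'ft_torque': array([ 0.01994315, -0.02750583, -0.0351626 ]), 'finger_gap': 0.08524855942802737} 0.017
{'fx': 359.23282524856637, 'fy': 359.23282524856637, 'cx': 252.4153669161306, 'cy': 197.2885126697534, 'pose': array([[-0.02748984, -0.98798992,  0.15205339,  0.35311424],
       [-0.99945436,  0.02995172,  0.01392379,  0.0397847 ],
       [-0.01831082, -0.15158766, -0.9882742 ,  1.44116544],
       [ 0.        ,  0.        ,  0.        ,  1.        ]])}
```

View pics/top1.png

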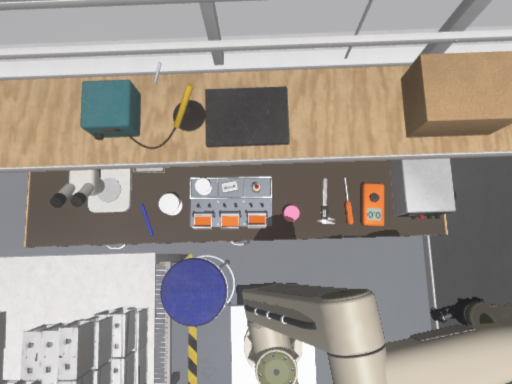

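View pics/scene1.png

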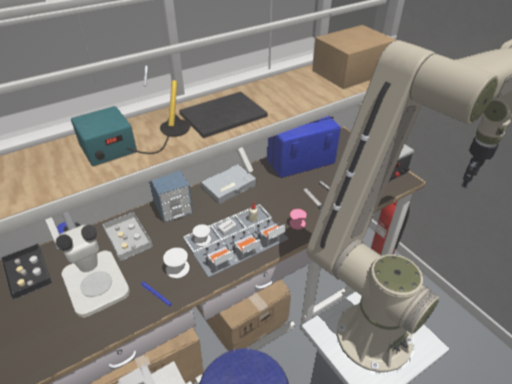

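Reel candidates in the top view are white at (203,187) in the left bay, a larger white one at (170,204) on the bench, and a pink one at (291,213). The smaller white one in the left bay fits, so the left flag is meant. I'll confirm this in a crop and measure.

```bash
python3 - <<'E'
from h import *
a=cv2.imread("pics/top1.png")[165:240,150:310]; b=cv2.imread("pics/scene1.png")[195:285,150:320]
a=cv2.resize(a,(800,375),interpolation=cv2.INTER_CUBIC);cv2.imwrite("pics/c1.png",a)
im,w=load("top1")
for (u,v) in [(170,204),(203,187),(230,187),(256,187),(203,221),(230,221),(257,220),(192,179),(270,179),(192,226),(270,226),(291,213)]: print(u,v,w[v,u].round(3))
print("col203");
for v in range(176,234): print(v,w[v,203].round(3), im[v,203])
print("row row")
for u in range(186,276,2): print(u,w[221,u].round(3),w[206,u].round(3))
E
```

```text
170 204 [0.548 0.379 0.068]
203 187 [0.613 0.252 0.057]
230 187 [0.615 0.148 0.026]
256 187 [0.601 0.044 0.086]
203 221 [0.479 0.253 0.058]
230 221 [0.476 0.148 0.056]
257 220 [0.477 0.044 0.059]
192 179 [ 0.658  0.306 -0.001]
270 179 [ 0.648 -0.014  0.001]
192 226 [0.465 0.305 0.005]
270 226 [ 0.456 -0.007  0.002]
291 213 [ 0.501 -0.088  0.053]
col203
176 [ 0.67   0.261 -0.   ] [ 86  93 100]
177 [0.665 0.26  0.002] [123 124 127]
178 [0.657 0.257 0.021] [209 209 210]
179 [0.645 0.252 0.056] [241 240 241]
180 [0.641 0.252 0.057] [243 242 243]
181 [0.637 0.252 0.054] [243 242 243]
182 [0.633 0.252 0.056] [243 242 243]
183 [0.629 0.252 0.055] [243 243 244]
184 [0.626 0.253 0.05 ] [243 242 244]
185 [0.621 0.252 0.057] [243 243 244]
186 [0.617 0.253 0.053] [243 243 244]
187 [0.613 0.252 0.057] [243 242 243]
188 [0.61  0.253 0.052] [243 242 243]
189 [0.606 0.253 0.052] [243 243 244]
190 [0.602 0.253 0.052] [243 242 243]
191 [0.598 0.253 0.051] [243 242 243]
192 [0.593 0.253 0.055] [243 243 244]
193 [0.589 0.252 0.057] [244 243 244]
194 [0.593 0.259 0.011] [240 238 239]
195 [0.59  0.26  0.0
[... 2797 characters left out ...]
539 0.095 0.008]
246 [0.479 0.088 0.002] [0.539 0.087 0.008]
248 [0.474 0.079 0.063] [0.54  0.079 0.   ]
250 [0.473 0.071 0.064] [0.533 0.07  0.053]
252 [0.473 0.063 0.058] [0.532 0.062 0.055]
254 [0.473 0.056 0.058] [0.539 0.055 0.002]
256 [0.473 0.048 0.061] [0.539 0.047 0.002]
258 [0.472 0.04  0.062] [0.538 0.039 0.005]
260 [0.472 0.033 0.063] [0.538 0.03  0.001]
262 [0.472 0.025 0.058] [0.532 0.023 0.046]
264 [0.472 0.017 0.059] [0.537 0.014 0.005]
266 [0.476 0.008 0.009] [0.537 0.006 0.005]
268 [ 0.477  0.    -0.   ] [ 0.536 -0.002  0.011]
270 [ 0.476 -0.008  0.008] [ 0.536 -0.01   0.007]
272 [ 0.476 -0.016 -0.   ] [ 0.537 -0.018 -0.002]
274 [ 0.476 -0.024  0.005] [ 0.537 -0.026  0.   ]
```

View pics/c1.png

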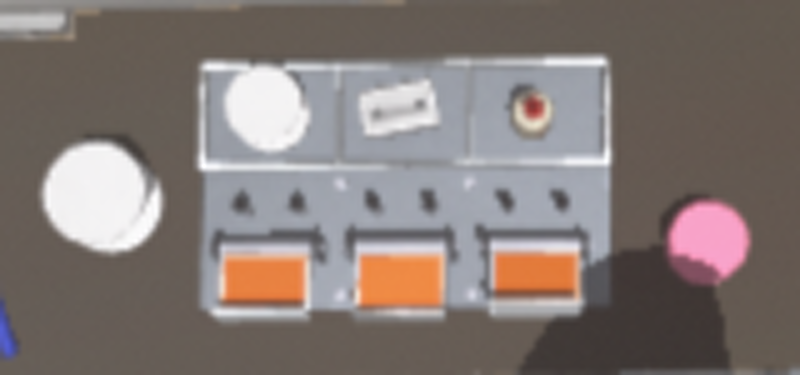

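Confirmed: the small white reel is in the left bay, so it's the left flag. The hinge is at about (0.506, 0.256) and rack yaw is about -0.03. I'll close the fingers, bring the arm round in front and turn the wrist. The half-turn keeps joint 6 in range.

Request:
arm_command:
  moves:
    - [1,329,-214,0,-1.4]
    - [1,329,-214,0,-1.4]
    - [1,329,-214,0,-1.4]
    - [1,329,-214,0,-1.4]
    - [1,329,-214,0,-1.4]
    - [1,329,-214,0,-1.4]
    - [1,329,-214,0,-1.4]
    - [1,329,-214,0,-1.4]
    - [1,329,-214,0,-1.4]
    - [1,329,-214,0,-1.4]
    - [1,329,-214,0,-1.4]
    - [1,329,-214,0,-1.4]
  squeeze: 30

```text
clock: 1.3
tcp_pos: [0.4195, -0.2498, 0.248]
orientation: [-0.0, 0.662, 0.749, -0.0]
wrist_force: [-0.5, 1.0, 0.5]
finger_gap: 0.0001
```

```bash
cat > go.py <<'E'
import sys
from h import *
from scipy.spatial.transform import Rotation as R
s=env.get_state(); q=s["orientation"]; M=R.from_quat([*q[1:],q[0]]).as_matrix()
print(s["clock"],s["tcp_pos"].round(4),"F",s["wrist_force"].round(1),"j",s["joint_pos"].round(2),"gap",round(s["finger_gap"],4))
t=np.array([float(a) for a in sys.argv[1:4]])
yaw=np.arctan2(M[1,0],M[0,0]); print("yaw",yaw.round(3),"shift mm",((t-s["tcp_pos"])@M*1000).round(1),"turn",(-(np.pi-0.03-yaw)).round(3))
E
python3 go.py 0.40 0.257 0.25
```

```text
1.3 [ 0.4195 -0.2498  0.248 ] F [-0.5  1.   0.5] j [-0.7   0.15 -0.17  1.26 -0.    0.75] gap 0.0001
yaw 1.693 shift mm [505.4  42.6  -1.8] turn -1.418
```

Request:
arm_command:
  moves:
    - [1,505,42,0,-1.418]
    - [1,505,42,0,-1.418]
    - [1,505,42,0,-1.418]
    - [1,505,42,0,-1.418]
    - [1,505,42,0,-1.418]
    - [1,505,42,0,-1.418]
    - [1,505,42,0,-1.418]
    - [1,505,42,0,-1.418]
    - [1,505,42,0,-1.418]
    - [1,505,42,0,-1.418]
    - [1,505,42,0,-1.418]
    - [1,505,42,0,-1.418]

```text
clock: 2.5
tcp_pos: [0.3986, 0.2574, 0.2479]
orientation: [-0.0, 0.014, 1.0, -0.0]
wrist_force: [-0.4, -0.4, 0.4]
finger_gap: 0.0001
```

```bash
python3 go.py 0.40 0.257 0.15; python3 - <<'E'
from h import *
snap("wrist","w1")
im,w=load("w1")
# project side info: print points
a=cv2.resize(im,(768,576));cv2.imwrite("pics/w1b.png",a)
E
```

```text
2.5 [0.3986 0.2574 0.2479] F [-0.4 -0.4  0.4] j [ 0.4   0.12 -0.2   1.25 -0.    0.43] gap 0.0001
yaw 3.114 shift mm [-1.5 -0.3 97.9] turn 0.003
```

View pics/w1b.png

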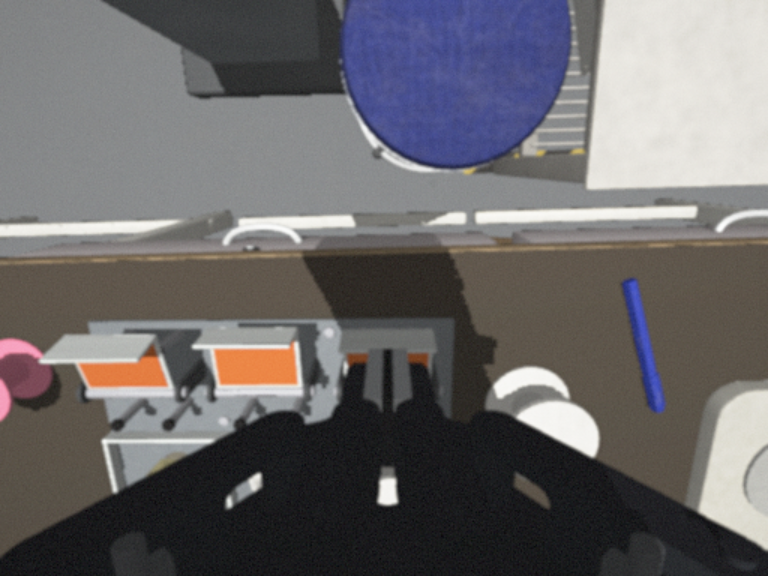

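The wrist view shows the left flag (lip at about x 345–435, y 330–350 in the enlarged view) just ahead of the fingers. I'll measure its lip.

```bash
python3 - <<'E'
from h import *
im,w=load("w1")
for u in (240,250,275,283):
  for v in range(214,250,2): print(u,v,w[v,u].round(3),im[v,u])
for v in (226,229):print([ (u,*w[v,u].round(3)) for u in range(222,304,4)])
E
```

```text
240 214 [0.46  0.232 0.007] [75 73 71]
240 216 [0.462 0.232 0.008] [75 74 73]
240 218 [0.465 0.232 0.007] [81 82 81]
240 220 [0.446 0.236 0.064] [103 103 102]
240 222 [0.447 0.236 0.068] [107 112 106]
240 224 [0.448 0.236 0.071] [110 112 109]
240 226 [0.449 0.236 0.075] [109 110 110]
240 228 [0.449 0.237 0.08 ] [106 108 108]
240 230 [0.45  0.237 0.084] [109 113 108]
240 232 [0.45  0.237 0.089] [112 113 111]
240 234 [0.452 0.237 0.09 ] [116 118 120]
240 236 [0.468 0.235 0.06 ] [ 54  74 115]
240 238 [0.47  0.235 0.06 ] [ 34  65 118]
240 240 [0.474 0.234 0.058] [ 29  59 108]
240 242 [0.39  0.249 0.239] [27 35 53]
240 244 [0.39  0.249 0.241] [25 21 21]
240 246 [0.39  0.249 0.243] [31 27 25]
240 248 [0.391 0.249 0.245] [36 32 31]
250 214 [0.46  0.245 0.006] [78 77 72]
250 216 [0.463 0.245 0.006] [81 80 75]
250 218 [0.466 0.245 0.005] [89 85 86]
250 220 [0.447 0.247 0.063] [106 106 106]
250 222 [0.447 0.247 0.068] [111 112 113]
250 224 [0.448 0.247 0.073] [109 111 110]
250 226 [0.449 0.248 0.076] [102 105 104]
250 228 [0.45  0.248 0.079] [109 110 109]
250 230 [0.45  0.248 0.083] [109 110 1
[... 3797 characters left out ...]
), (262, np.float64(0.45), np.float64(0.261), np.float64(0.082)), (266, np.float64(0.451), np.float64(0.265), np.float64(0.081)), (270, np.float64(0.45), np.float64(0.269), np.float64(0.083)), (274, np.float64(0.45), np.float64(0.274), np.float64(0.083)), (278, np.float64(0.451), np.float64(0.278), np.float64(0.082)), (282, np.float64(0.45), np.float64(0.282), np.float64(0.083)), (286, np.float64(0.45), np.float64(0.287), np.float64(0.083)), (290, np.float64(0.451), np.float64(0.291), np.float64(0.082)), (294, np.float64(0.484), np.float64(0.305), np.float64(0.006)), (298, np.float64(0.484), np.float64(0.31), np.float64(0.006)), (302, np.float64(0.484), np.float64(0.315), np.float64(0.006))]
```

Flag angle is about 0.18, lip face is at x 0.450, y 0.257, and the hinge is at (0.505, 0.257, 0.052). I'll descend in front of the lip, then sweep the tip along an arc of about 61 mm radius round the hinge.

Request:
arm_command:
  moves:
    - [1,-15,0,50,0]
    - [1,-20,0,100,0]
    - [1,-20,0,140,0]
    - [1,-20,0,150,0]
    - [1,-30,0,150,0]
    - [1,-36,0,150,0]
    - [1,-42,0,150,0]
    - [1,-44,0,146,0]
    - [1,-47,0,142,0]

```text
clock: 3.45
tcp_pos: [0.4468, 0.2553, 0.108]
orientation: [0.001, 0.014, 1.0, 0.0]
wrist_force: [-2.1, -0.7, 0.4]
finger_gap: -0.0003
```

Request:
arm_command:
  moves:
    - [1,-3,0,-4,0]
    - [1,-6,0,-7,0]
    - [1,-10,0,-10,0]
    - [1,-13,0,-13,0]
    - [1,-17,0,-15,0]
    - [1,-21,0,-17,0]
    - [1,-25,0,-19,0]
    - [1,-29,0,-21,0]

```text
clock: 4.25
tcp_pos: [0.4755, 0.2544, 0.1275]
orientation: [0.0, 0.014, 1.0, 0.0]
wrist_force: [-1.1, 1.5, 1.5]
finger_gap: 0.0002
```

```bash
python3 go.py 0.43 0.257 0.16; python3 - <<'E'
from h import *
snap("scene","s2"); snap("wrist","w2")
a=cv2.imread("pics/s2.png")[190:290,160:310]; b=cv2.imread("pics/w2.png")
cv2.imwrite("pics/c2.png",np.hstack([cv2.resize(a,(450,300),interpolation=cv2.INTER_CUBIC),cv2.resize(b[150:350,120:380],(350,300))]))
E
```

```text
4.25 [0.4755 0.2544 0.1275] F [-1.1  1.5  1.5] j [ 0.34  0.31 -0.26  1.   -0.    0.37] gap 0.0002
yaw 3.113 shift mm [ 45.6   1.3 -32.6] turn 0.001
```

View pics/c2.png

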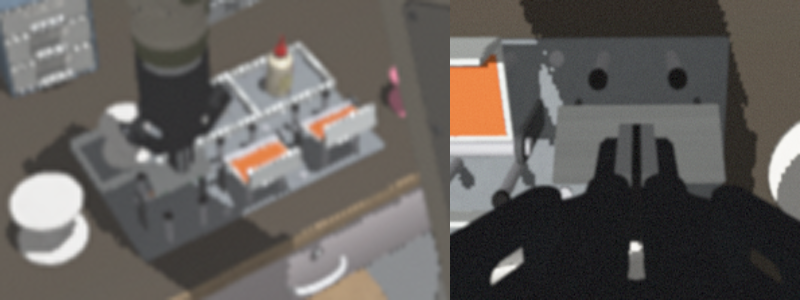

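The wrist view shows the flag raised, with its grey underside and the front posts exposed. Next I withdraw, drop, and push on the underside.

Request:
arm_command:
  moves:
    - [1,5,0,-12,0]
    - [1,40,0,-12,0]
    - [1,50,0,0,0]
    - [1,50,0,27,0]
    - [1,45,0,27,0]
    - [1,35,0,27,0]
    - [1,25,0,27,0]
    - [1,15,0,27,0]
    - [1,5,0,27,0]
    - [1,-5,0,27,0]
    - [1,-15,0,27,0]
    - [1,-20,0,27,0]

```text
clock: 5.55
tcp_pos: [0.4963, 0.2536, 0.1002]
orientation: [0.0, 0.015, 1.0, 0.0]
wrist_force: [-1.7, 0.7, 1.0]
finger_gap: -0.0002
```

```bash
python3 go.py 0.51 0.254 0.098; python3 - <<'E'
from h import *
snap("wrist","w3")
im,w=load("w3");cv2.imwrite("pics/c3.png",cv2.resize(im[150:350,100:400],(600,400)))
E
```

```text
5.55 [0.4963 0.2536 0.1002] F [-1.7  0.7  1. ] j [ 0.33  0.37 -0.25  0.95 -0.    0.36] gap -0.0002
yaw 3.112 shift mm [-13.7   0.8   2.2] turn 0.001
```

View pics/c3.png

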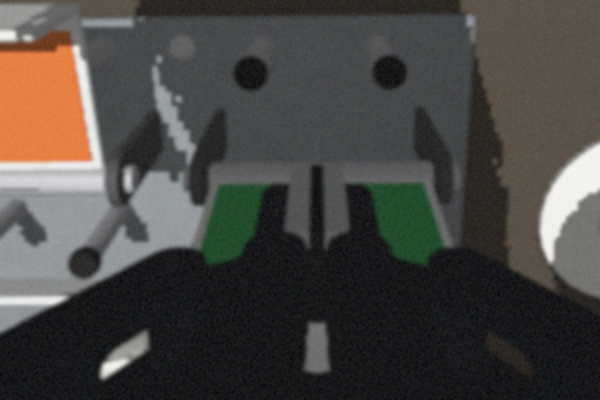

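Green face is visible, so it's near upright. I continue the arc over and down.

Request:
arm_command:
  moves:
    - [1,-5,0,-3,0]
    - [1,-9,0,-5,0]
    - [1,-14,0,-3,0]
    - [1,-19,0,0,0]
    - [1,-24,0,4,0]
    - [1,-28,0,8,0]
    - [1,-31,0,13,0]
    - [1,-33,0,17,0]
    - [1,-35,0,21,0]
    - [1,-36,0,25,0]
    - [1,-36,0,27,0]

```text
clock: 6.7
tcp_pos: [0.5308, 0.2525, 0.0727]
orientation: [-0.0, 0.014, 1.0, -0.0]
wrist_force: [0.9, -0.0, 0.5]
finger_gap: -0.0003
```

Request:
arm_command:
  moves:
    - [1,0,0,1,0]
    - [1,0,0,2,0]
    - [1,0,0,2,0]

```text
clock: 7.0
tcp_pos: [0.5307, 0.2526, 0.0712]
orientation: [-0.0, 0.014, 1.0, -0.0]
wrist_force: [0.6, -0.4, 0.3]
finger_gap: 0.0
```

Request:
arm_command:
  moves:
    - [1,0,0,1,0]
    - [1,0,0,2,0]
    - [1,0,0,2,0]

```text
clock: 7.3
tcp_pos: [0.5307, 0.2526, 0.0704]
orientation: [0.0, 0.014, 1.0, -0.0]
wrist_force: [-2.7, -1.8, 8.5]
finger_gap: 0.0001
```

Request:
arm_command:
  moves:
    - [1,0,0,1,0]
    - [1,0,0,1,0]

```text
clock: 7.5
tcp_pos: [0.5307, 0.2526, 0.0704]
orientation: [0.0, 0.014, 1.0, 0.0]
wrist_force: [-4.8, -2.1, 13.9]
finger_gap: -0.0
```

Firm stop at tip height 53.4 mm, which is the plate top surface when flat. Lift, draw back and check.

Request:
arm_command:
  moves:
    - [1,0,0,-10,0]
    - [1,0,0,-50,0]
    - [1,30,0,-90,0]
    - [1,80,0,-130,0]
    - [1,130,0,-160,0]
    - [1,150,0,-170,0]
    - [1,150,0,-170,0]
    - [1,150,0,-170,0]

```text
clock: 8.3
tcp_pos: [0.3809, 0.2574, 0.2393]
orientation: [0.001, 0.014, 1.0, 0.001]
wrist_force: [0.0, 0.3, -1.1]
finger_gap: -0.0002
```

```bash
python3 go.py 0.4 0.254 0.25; python3 - <<'E'
from h import *
snap("scene","s4"); snap("wrist","w4"); snap("top","t4")
a=cv2.imread("pics/s4.png")[190:290,160:310]; b=cv2.imread("pics/w4.png"); c=cv2.imread("pics/t4.png")[165:240,150:310]
cv2.imwrite("pics/c4.png",np.vstack([np.hstack([cv2.resize(a,(400,266),interpolation=cv2.INTER_CUBIC),cv2.resize(b,(400,266))]),cv2.resize(c,(800,330),interpolation=cv2.INTER_CUBIC)]))
im,w=load("s4")
for t in("s4","t4","w4"):
    im,w=load(t); g=(im[...,1]>im[...,2].astype(int)+25)&(im[...,1]>im[...,0].astype(int)+15)&(w[...,2]>.02)&(w[...,2]<.12)&(w[...,0]<.6)
    p=w[g]; print(t,len(p)); 
    if len(p)>5: print(p.min(0).round(3),p.max(0).round(3),"plane",np.linalg.lstsq(np.c_[p,np.ones(len(p))][:,[0,1,3]],p[:,2],rcond=None)[0].round(3),np.median(p[:,2]).round(4))
E
```

```text
8.3 [0.3809 0.2574 0.2393] F [ 0.   0.3 -1.1] j [ 0.42  0.09 -0.25  1.22 -0.    0.45] gap -0.0002
yaw 3.114 shift mm [-19.2  -2.8 -10.6] turn 0.002
s4 176
[0.51  0.219 0.048] [0.56  0.284 0.06 ] plane [-0.026  0.014  0.063] 0.0529
t4 189
[0.514 0.221 0.043] [0.559 0.286 0.061] plane [ 0.007 -0.022  0.054] 0.0525
w4 16
[0.552 0.249 0.053] [0.555 0.258 0.055] plane [-0.311 -0.013  0.23 ] 0.0538
```

View pics/c4.png

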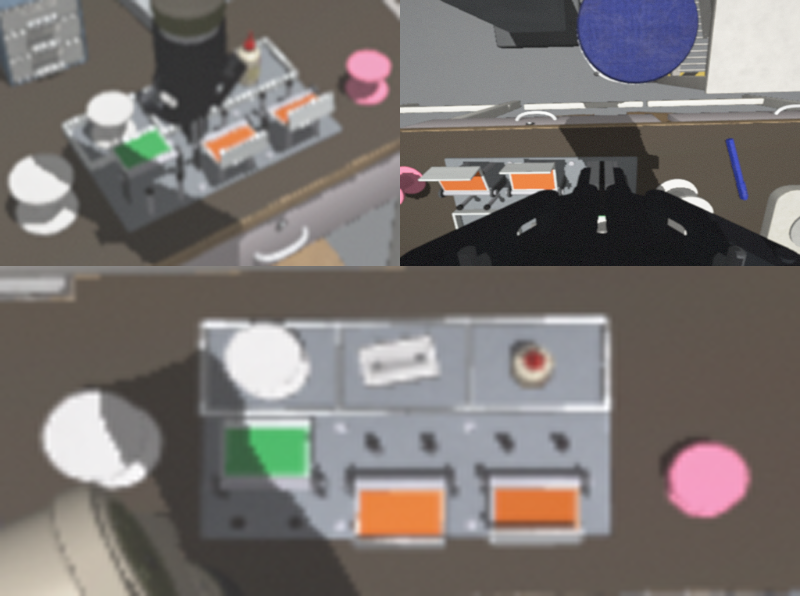

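The left flag lies level with its green face up (z about 0.053, slope near 0), and everything else is unchanged. The gripper is clear.

```bash
python3 -c "
from workcell import env
print(env.hand_in())"
```

```text
the job is handed in; nothing more can be done
None
```

The left flag, in front of the small white reel's bay, now lies flat on its rear posts with the green face up. I pushed it over with the closed fingertips and handed the job in with about 8.5 of the 42 s used.

- **Flag position:** In the top and scene views the green face is at about 53 mm, where a flat flag should be, with a slope of at most 0.03 rad. The wrist camera saw only 16 green pixels, at the same height (53.8 mm), too few for a slope.
- **Pressing it down:** It met a firm stop at that height. The push down peaked at about 14 N on the wrist, well under the limit.
- **Everything else:** The other two flags are still orange side up, and the three parts in the bays look unmoved. I did not re-check the bench tools closely, but the arm passed well above them. The gripper was drawn back clear of everything, and no check failed.

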